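# Set the polarizer ring to the clip and take the reading

## Robot

A 7-joint arm with a two-finger parallel gripper is mounted at the origin on a cart in front of the work surface, level with it; the furniture and walls round the work are solid. World frame = base frame: x ahead of the robot, y to its left, z up, the work surface at z = 0. Lengths are in m, angles in rad, forces in N, time in s.
With the tool pointing down it reaches from about 0.4 to 0.875 m from the base axis. Payload 6.5 kg.
Tool frame: the origin (TCP) lies between the finger pads; the fingertips stand 14 mm ahead of it and the grasp point (between the pads) lies 5 mm behind it (tips_ahead is the distance from the TCP to the fingertips, in m); z points along the fingers, x is the direction in which the jaws open and shut, and the axes are right-handed (so a half turn about z gives the same grasp; the last joint's range is limited). The gripper opens to 88 mm and grips with 3 to 60 N. Pads are 18 mm wide; open, the fingers measure 123 mm over their backs; the gripper's body (75 mm by 187 mm) begins 45 mm behind the grasp point.
Start: joints at [1.06, 0.536, -0.004, 1.538, 0.003, 1.067, -0.071], TCP at [0.28, -0.587, 0.253] pointing down, gripper open.
Joint ranges: [-2.7, 2.7], [-0.37, 2.16], [-1.27, 1.26], [0.24, 2.4], [-1.31, 4.45], [0.19, 1.91], [-2.76, 2.76]. Speed limits (rad/s): [2.39, 2.39, 3.14, 3.14, 3.14, 3.14, 3.14].

## Interface

Orientations are given as a 3x3 rotation matrix whose columns are the frame's x, y, z axes.
In Python, from station import * gives the robot as it stands.
- The arm moves only by the shell command python3 -m jog 'ROWS' [FORCE]. ROWS is a JSON object of lists of equal length, an entry for each row: "twist": the turn, a rotation vector about the tool's x, y, z in rad, a list of three; "linear": the shift along the tool's x, y, z in mm, a list of three; "claw": the opening, from 0 (shut) to 1 (fully open). In form: {"twist": [[wx, wy, wz], ...], "linear": [[tx, ty, tz], ...], "claw": [claw, ...]}. A call has 1 to 20 rows; each row is the pose to reach, as a shift and turn from the pose commanded when the call began, along the tool's axes at that moment; what a row does not reach only later rows make up. A row lasts 1/8 s, in which the tool goes at most 62.5 mm and 10.7 degrees, less where a joint would pass 70% of its speed; a pose out of reach is approached as far as the arm can. A call with a gripper value outside its range is refused whole. The fingers move at their own pace and stop on an object; FORCE is the grip in N (left out, the last holds). Time passes only in rows, so rows that repeat a pose let the fingers close. It gives the time, the measured TCP pose, the force and the opening at its end, in the units of the state.
- read_state(): the state, without advancing time (a new reading comes with each control period).
- get_image(name): name is "scene" or "top" or "wrist"; returns (picture, depth): 384x512x3 uint8, red, green, blue; 384x512 float32, m along the optical axis (not along the pixel's ray), 0 where there is no reading.
- calibration(name): a dict with "mtx" (3x3 intrinsics, pixels), "cam_to_world" (4x4, takes a point from camera to world coordinates); the wrist camera has in their place "hand_eye" (4x4, takes a point from camera to tool coordinates, whose origin is the TCP and whose axes are the tool frame's). Camera axes: x right, y down, z forward; pixel columns grow to the right and rows downward; lengths in m; the calibration is good to about 2 mm. The wrist camera is an equidistant fisheye: a pixel r from the principal point sees the ray r / f radians off the axis. A picture is of the moment at which its call begins: read the wrist's pose just before it. calibration takes no time and is no camera call.
- job_done(): hands the job in, once; it reports no verdict.
The state is a dict: "clock": time; "q": joint angles; "qvel": joint speeds; "joint_torque": joint torques, N m; "tool_pos": TCP position; "ee_rot": TCP orientation; "wrist_force": force on the tool from outside, world axes, zero at the start; "wrist_torque": the same for the moment, N m; "finger_gap": finger opening in m.
Only numpy, scipy, OpenCV 4.12 (cv2) and the standard library are available. Lean on these libraries where they do the work, as an engineer would, in place of code of your own. Each camera call takes 0.05 s, during which the arm holds its last target.

## Task

On the polariscope, push the upright post of the ring's lever around with the outside of the fingers, without taking hold of it, until the ring's pointer lines up with the point of the small clip on the scale. With the ring set and the fingers off it, press the button on the readout box all the way down and let it come up again. Leave the clip, the covered dish and the vials where they are.

Things in the scene. Friction and masses are not known exactly. Their poses are not given: they have to be found in the camera images.
- polariscope: Polariscope, a fixed grey round base, 184 mm across and 26 mm high, with a white scale on its top; origin on the axis of the base at the worktop, z up, x axis pointing away from the scale's middle (the scale's middle lies toward -x, at radius 70 to 87 mm, and covers 80 degrees to either side). It carries the rotating ring, the clip and, on a fixed round stage 38 mm in radius and 34 mm high in its middle, a covered dish.
- polarizer_ring (a joint): Angle of the dark knurled ring (116 mm across, 9 mm thick, lying at 27 to 36 mm height) about the polariscope's vertical axis. At 0 its lever points along the polariscope's -x axis, to the middle of the scale; positive is anticlockwise seen from above; stops at -1.35 and +1.35. It turns with light friction (about 2 N at the post) and stays where it is left; no spring.
- lever_post (a point): Centre of the top of the lever's upright round steel post: 10 mm diameter, standing on the ring's lever 64 mm from the polariscope's axis, from 40 mm up to 78 mm above the worktop (this point is its top). It is pushed sideways, along the arc, by its upper part above the dish (whose lid is at 49 mm).
- pointer_tip (a point): Tip of the lever's tapering steel pointer, 79 mm from the polariscope's axis, in line with the post, 36 mm above the worktop.
- clip_tip (a point): Tip of the point of the small steel clip over the rim at the wanted scale mark: 81 mm from the polariscope's axis, 32 mm up, pointing toward the axis. The clip is 14 mm wide, its top 37 mm up; it is stiff and must stay. Its place varies, always anticlockwise (seen from above) of the ring's start. Its x axis points to the polariscope's axis, its y axis along the rim.
- readout_box: Readout box, fixed: a grey plastic box 70 x 90 mm, 33 mm high, with a dark blank screen and one push button on top; origin under its centre at the worktop.
- read_button_top (a point): Centre of the top of the box's round dark push button (28 mm diameter, standing up from a wider light collar), when not pressed; it is pressed straight down.
- read_button (a joint): Travel of the push button: 0 released, 0.006 m fully down; spring return, about 5 N to push it fully down.
- petri: Covered glass dish, 65 mm across and 15 mm high, loose on the polariscope's middle stage; origin at the centre of its underside. Leave it there.
- vial_a: Sample vial with a dark cap, 30 mm across and 50 mm high, standing loose behind the readout box; origin at the centre of its underside. Leave it.
- vial_d: Smaller sample vial with a light cap, 27 mm across and 40 mm high, standing loose beside the readout box; origin at the centre of its underside. Leave it.

How it is judged:
By the outcome, as a careful person would: the job done as asked, in the order asked, and still so for the second after the job is handed in, with the robot touching nothing.
It also fails if it takes over 58 s, if anything falls off the work surface, if the arm or the gripper's body presses on something with over 40 N, if the wrist force passes 120 N, or if a joint passes its speed limit or range.

## Working session

There is one attempt and no reset: what is moved stays moved. The work goes in short steps, Python scripts to look and compute and a shell command to move; the robot and the scene stay as the last step left them, time stands still between calls to the robot, and variables do not carry over. Pictures are saved under pics/ and viewed, and the job is handed in when it is done.

```bash
ls; mkdir -p pics; python3 - <<'E'
from station import *
import cv2,numpy as np
s=read_state();print(s)
for n in ["scene","top","wrist"]:
    p,d=get_image(n);cv2.imwrite(f"pics/{n}0.png",p[:,:,::-1]);np.save(f"pics/{n}0.npy",d)
    c=calibration(n);print(n,{k:np.round(np.array(v),4).tolist() for k,v in c.items()})
E
```

```text
pics
{'clock': 0.0, 'q': array([ 1.0597918 ,  0.53717708, -0.00445276,  1.53885522,  0.00261255,
        1.06728501, -0.07119677]), 'qvel': array([-0.00092376,  0.00012316,  0.00086441, -0.00118123, -0.00052534,
        0.00136074,  0.0011569 ]), 'joint_torque': array([ 4.08413389e-04, -5.70989478e+01,  9.90730114e-01, -2.51605868e+01,
       -5.63648797e-02,  1.78513967e-02,  1.46996795e-04]), 'tool_pos': array([ 0.27942314, -0.58622932,  0.25183883]), 'ee_rot': array([[ 4.30364958e-01, -9.02654570e-01, -8.54859432e-04],
       [-9.02653347e-01, -4.30365788e-01,  1.49122228e-03],
       [-1.71396085e-03,  1.29871915e-04, -9.99998523e-01]]), 'wrist_force': array([ 0.69240839, -0.02397383, -0.48177356]), 'wrist_torque': array([ 0.01618299, -0.07027905,  0.01369815]), 'finger_gap': 0.08809138830843011}
scene {'mtx': [[446.1913, 0.0, 256.4801], [0.0, 446.1913, 190.2407], [0.0, 0.0, 1.0]], 'cam_to_world': [[-0.7357, -0.559, 0.3824, 0.1614], [-0.6772, 0.5979, -0.4289, 0.4207], [0.0111, -0.5745, -0.8184, 0.8147], [0.0, 0.0, 0.0, 1.0]]}
top {'mtx': [[370.587, 0.0, 259.2554], [0.0, 370.587, 191.6739], [0.0, 0.0, 1.0]], 'cam_to_world': [[0.0179, -0.9986, 0.0507, 0.4589], [-0.9997, -0.0188, -0.018, 0.0233], [0.019, -0.0503, -0.9986, 0.9098], [0.0, 0.0, 0.0, 1.0]]}
wrist {'mtx': [[297.3186, 0.0, 254.7082], [0.0, 297.3186, 193.7203], [0.0, 0.0, 1.0]], 'hand_eye': [[1.0, 0.0006, -0.0012, -0.0008], [-0.0002, 0.9473, 0.3203, -0.0822], [0.0013, -0.3203, 0.9473, -0.1327], [0.0, 0.0, 0.0, 1.0]]}
```

View pics/scene0.png

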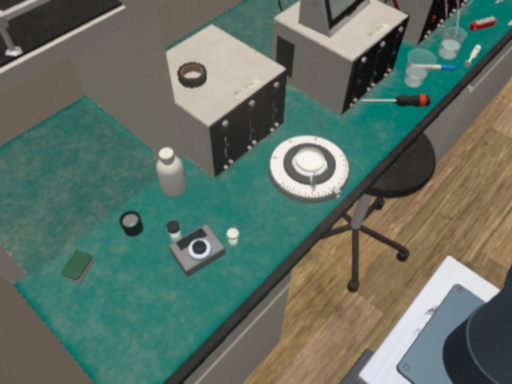

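View pics/top0.png

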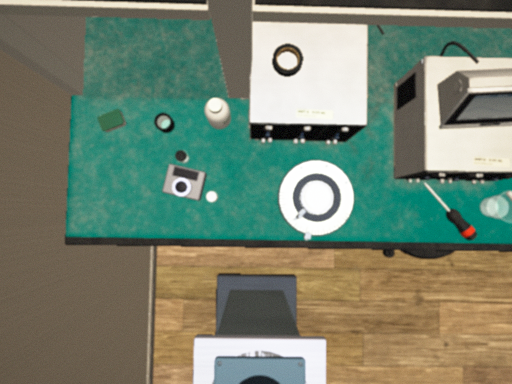

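View pics/wrist0.png

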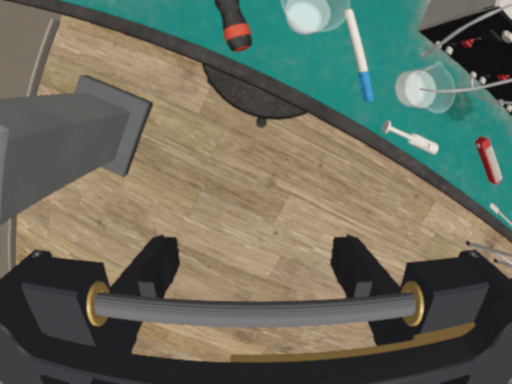

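```bash
cat > h.py <<'E'
import numpy as np,cv2
from station import *
def ray(n,u,v,s=None):
    c=calibration(n);K=np.array(c["mtx"])
    x=(u-K[0,2])/K[0,0];y=(v-K[1,2])/K[1,1]
    if n=="wrist":
        r=np.hypot(x,y); d=np.array([np.sin(r)*x/max(r,1e-9),np.sin(r)*y/max(r,1e-9),np.cos(r)])
        T=np.eye(4);T[:3,:3]=s["ee_rot"];T[:3,3]=s["tool_pos"];M=T@np.array(c["hand_eye"])
    else: d=np.array([x,y,1.]);M=np.array(c["cam_to_world"])
    d=M[:3,:3]@d; return M[:3,3],d/np.linalg.norm(d)
def onz(n,u,v,z,s=None):
    o,d=ray(n,u,v,s);return o+d*(z-o[2])/d[2]
def proj(n,P,s=None):
    c=calibration(n);K=np.array(c["mtx"])
    if n=="wrist":
        T=np.eye(4);T[:3,:3]=s["ee_rot"];T[:3,3]=s["tool_pos"];M=T@np.array(c["hand_eye"])
    else: M=np.array(c["cam_to_world"])
    p=M[:3,:3].T@(np.array(P)-M[:3,3])
    if n=="wrist":
        th=np.arctan2(np.hypot(p[0],p[1]),p[2]);a=p[:2]/np.hypot(*p[:2])*th
        return a*K[0,0]+K[:2,2]
    return p[:2]/p[2]*K[0,0]+K[:2,2]
def two(o1,d1,o2,d2):
    A=np.array([d1,-d2]).T;t=np.linalg.lstsq(A,o2-o1,rcond=None)[0]
    a,b=o1+t[0]*d1,o2+t[1]*d2;return (a+b)/2,np.linalg.norm(a-b)
E
python3 - <<'E'
from h import *
for nm,u,v,z in [("pol",316,198,.03),("post",301,213,.078),("clip",308,237,.037),("btn",181,187,.04),("box",184,182,.033),("viald",212,197,.04),("viala",182,156,.05),("bottle",217,112,.1),("instrfront",308,138,.0)]:
    print(nm,onz("top",u,v,z).round(3))
t=cv2.imread("pics/top0.png");cv2.imwrite("pics/topc.png",cv2.resize(t[140:260,150:370],None,fx=3.6,fy=3.6,interpolation=cv2.INTER_CUBIC))
t=cv2.imread("pics/scene0.png");cv2.imwrite("pics/scc.png",cv2.resize(t[120:280,155:360],None,fx=3.7,fy=3.7,interpolation=cv2.INTER_CUBIC))
d=np.load("pics/top0.npy");K=np.array(calibration("top")["mtx"]);
for u,v in[(308,100),(430,150),(217,105)]:
    o,dd=ray("top",u,v);M=np.array(calibration("top")["cam_to_world"]);print((o+dd*d[v,u]/(dd@M[:3,2])).round(3))
E
```

```text
pol [ 0.491 -0.128  0.03 ]
post [ 0.455 -0.086  0.078]
clip [ 0.399 -0.109  0.037]
btn [0.511 0.191 0.04 ]
box [0.523 0.186 0.033]
viald [0.488 0.118 0.04 ]
viala [0.582 0.189 0.05 ]
bottle [0.674 0.105 0.1  ]
instrfront [ 0.641 -0.112  0.   ]
[ 0.683 -0.085  0.174]
[ 0.587 -0.334  0.172]
[0.684 0.103 0.12 ]
```

View pics/topc.png

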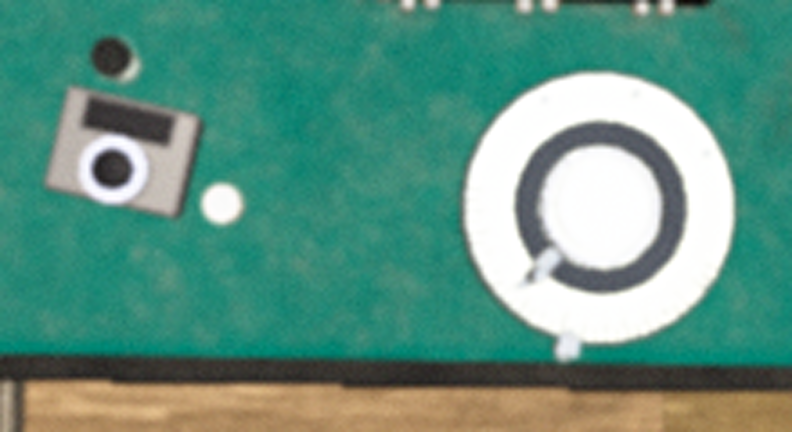

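View pics/scc.png

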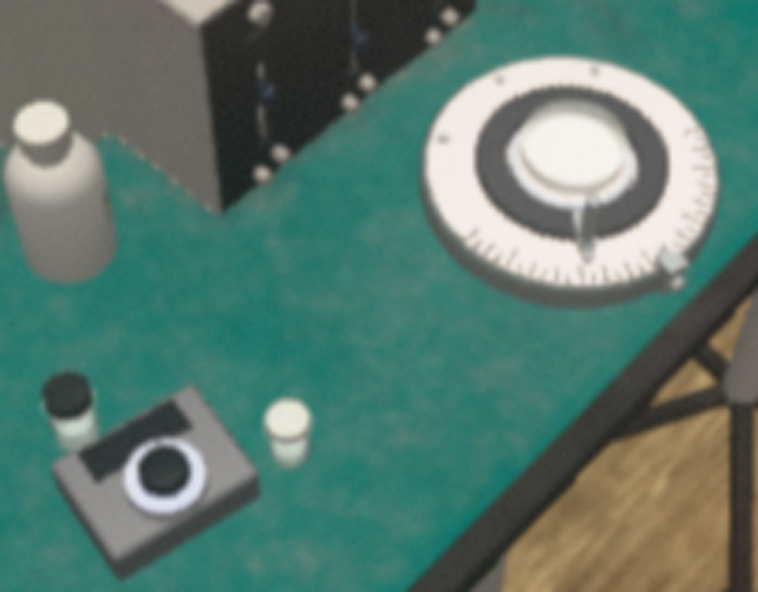

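The post is about 38° clockwise of the clip. I'll shut the gripper and move to a viewing pose behind the post.

```bash
cat >> h.py <<'E'
from scipy.spatial.transform import Rotation as Ro
def delta(pos,yaw_y):
    "target tool y direction (deg from world x), tool straight down"
    s=read_state();R=s["ee_rot"];a=np.radians(yaw_y)
    y=np.array([np.cos(a),np.sin(a),0]);z=np.array([0,0,-1.]);x=np.cross(y,z)
    Rt=np.array([x,y,z]).T
    print("twist",Ro.from_matrix(R.T@Rt).as_rotvec().round(4),"lin mm",(R.T@(np.array(pos)-s["tool_pos"])*1000).round(1))
E
python3 -c "
from h import *
delta([.50,-.03,.22],-121)"
```

```text
twist [-3.000e-04  1.300e-03 -5.849e-01] lin mm [-407.3 -438.5   32.6]
```

```bash
python3 -m jog '{"twist":[[0,0,-0.1],[0,0,-0.2],[0,0,-0.3],[0,0,-0.4],[0,0,-0.5],[0,0,-0.585],[0,0,-0.585],[0,0,-0.585],[0,0,-0.585],[0,0,-0.585],[0,0,-0.585],[0,0,-0.585],[0,0,-0.585],[0,0,-0.585],[0,0,-0.585],[0,0,-0.585]],"linear":[[-40,-44,0],[-80,-88,5],[-120,-130,10],[-160,-172,15],[-200,-215,20],[-240,-258,25],[-280,-301,30],[-320,-344,32],[-360,-387,32],[-400,-430,32],[-407,-438,32],[-407,-438,32],[-407,-438,32],[-407,-438,32],[-407,-438,32],[-407,-438,32]],"claw":[0,0,0,0,0,0,0,0,0,0,0,0,0,0,0,0]}' 10
cat > look.py <<'E'
import sys
from h import *
import pickle
n=sys.argv[1];s=read_state();p,d=get_image("wrist")
cv2.imwrite(f"pics/{n}.png",p[:,:,::-1]);pickle.dump((s,d),open(f"pics/{n}.pkl","wb"))
cv2.imwrite(f"pics/{n}b.png",cv2.resize(p[:,:,::-1],None,fx=1.55,fy=1.55,interpolation=cv2.INTER_CUBIC))
print(s["clock"],s["tool_pos"].round(4),s["ee_rot"].round(3).tolist(),s["wrist_force"].round(2),s["finger_gap"])
E
python3 look.py w1
```

```text
clock: 2.15
tool_pos: [0.4998, -0.0313, 0.2207]
ee_rot: [[0.857, -0.516, 0.0], [-0.516, -0.857, -0.0], [0.0, 0.0, -1.0]]
wrist_force: [0.4, -0.6, 0.5]
finger_gap: 0.0006
2.15 [ 0.4998 -0.0313  0.2207] [[0.857, -0.516, 0.0], [-0.516, -0.857, -0.0], [0.0, 0.0, -1.0]] [ 0.44 -0.65  0.55] 0.0006494757926954175
```

View pics/w1b.png

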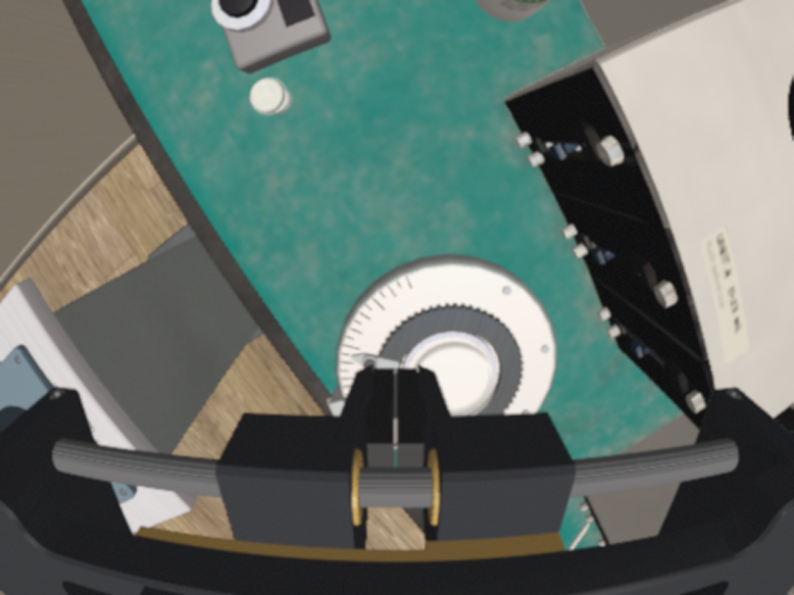

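Image "up" is world (+x,+y), so the fingers hide whatever lies ahead of the push. Turning the tool 90° would put the camera over the dish side, and I'd push with a finger back instead.

```bash
python3 -c "
from h import *
print(read_state()['q'].round(3))
delta([.50,-.05,.20],149)"
```

```text
[ 0.269  0.35  -0.36   1.941  0.158  0.878 -0.713]
twist [-0.0000e+00 -1.0000e-04  1.5705e+00] lin mm [ 9.8 16.1 20.7]
```

```bash
python3 -m jog '{"twist":[[0,0,0.17],[0,0,0.34],[0,0,0.51],[0,0,0.68],[0,0,0.85],[0,0,1.02],[0,0,1.19],[0,0,1.36],[0,0,1.53],[0,0,1.571],[0,0,1.571],[0,0,1.571]],"linear":[[1,2,2],[2,4,4],[3,6,6],[4,8,8],[5,10,10],[6,12,12],[7,14,14],[8,16,16],[10,16,20],[10,16,20],[10,16,20],[10,16,20]],"claw":[0,0,0,0,0,0,0,0,0,0,0,0]}'
python3 look.py w2
```

```text
clock: 3.7
tool_pos: [0.5003, -0.0497, 0.2008]
ee_rot: [[-0.513, -0.858, 0.0], [-0.858, 0.513, 0.0], [-0.0, -0.0, -1.0]]
wrist_force: [0.2, -0.2, -0.3]
finger_gap: 0.0003
3.7 [ 0.5003 -0.0497  0.2008] [[-0.513, -0.858, 0.0], [-0.858, 0.513, 0.0], [-0.0, -0.0, -1.0]] [ 0.22 -0.24 -0.29] 0.00029623845119847777
```

View pics/w2b.png

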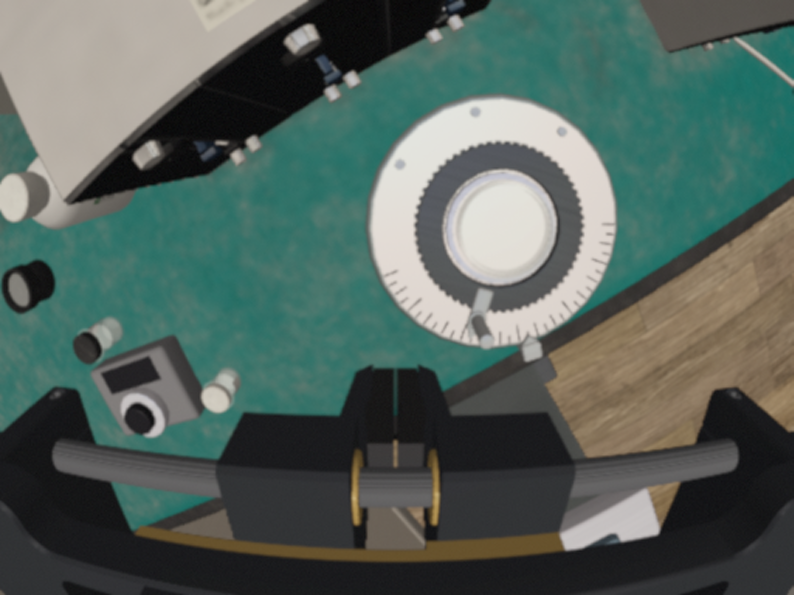

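```bash
cat > pol.py <<'E'
import sys,pickle
from h import *
def fitc(P):
    A=np.c_[2*P[:,:2],np.ones(len(P))];
    m=np.ones(len(P),bool)
    for _ in range(6):
        c=np.linalg.lstsq(A[m],(P[m,:2]**2).sum(1),rcond=None)[0];r=np.sqrt(c[2]+c[0]**2+c[1]**2)
        e=abs(np.hypot(P[:,0]-c[0],P[:,1]-c[1])-r);m=e<max(.0012,1.5*np.median(e))
    return c[:2],r,m.sum(),e[m].mean()
def centre(n):
    s,d=pickle.load(open(f"pics/{n}.pkl","rb"));p=cv2.imread(f"pics/{n}.png")
    white=cv2.inRange(p,(150,150,150),(255,255,255))
    return s,d,p,white
if __name__=="__main__":
    n=sys.argv[1];s,d,p,w=centre(n)
    w=cv2.morphologyEx(w,cv2.MORPH_CLOSE,np.ones((3,3)))
    cs,_=cv2.findContours(w,cv2.RETR_EXTERNAL,cv2.CHAIN_APPROX_NONE)
    c=max([c for c in cs if cv2.pointPolygonTest(cv2.convexHull(c),(float(sys.argv[2]),float(sys.argv[3])),False)>0],key=cv2.contourArea)[:,0]
    P=np.array([onz("wrist",u,v,.026,s) for u,v in c]);print("rim",fitc(P))
    if len(sys.argv)>4:
        u,v,k=map(int,sys.argv[4:7]);cv2.imwrite(f"pics/{n}c.png",cv2.resize(p[v-k:v+k,u-k:u+k],(600,600),interpolation=cv2.INTER_CUBIC))
E
python3 pol.py w2 321 145 325 215 40
```

```text
rim (array([ 0.4902    , -0.12735347]), np.float64(0.08794295092035853), np.int64(443), np.float64(0.0002980511251141887))
```

View pics/w2c.png

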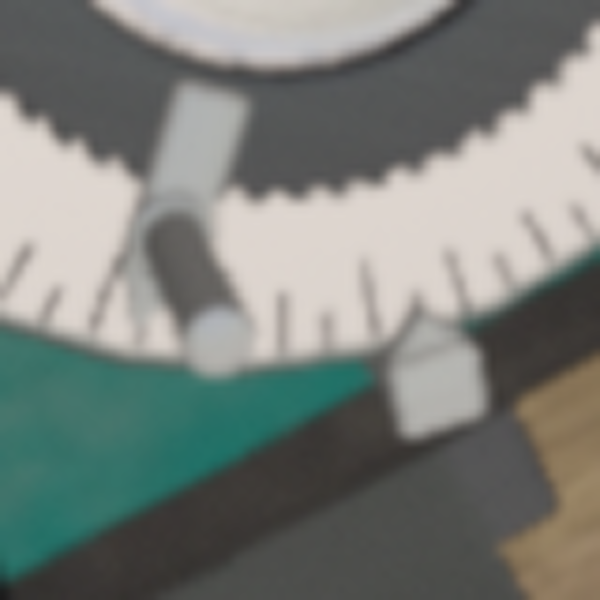

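```bash
python3 - <<'E'
from h import *
import pickle
s,d=pickle.load(open("pics/w2.pkl","rb"));c=np.array([.4902,-.1274])
for n,u,v,z in [("post",314.3,220.6,.078),("postbase",308.7,203.7,.040),("ptr",303.7,218.3,.036),("clip",340.6,215.7,.032),("clipbody",285+437/7.5,175+392/7.5,.037)]:
    P=onz("wrist",u,v,z,s);e=P[:2]-c;print(n,P.round(4),np.hypot(*e).round(4),np.degrees(np.arctan2(e[1],e[0])).round(2))
# top-view height checks
p=onz("wrist",314.3,220.6,.078,s)
a=ray("wrist",314.3,220.6,s);
print("two-view post",two(*a,*ray("top",150+547/3.6,140+256/3.6)))
print(proj("wrist",[.511,.191,.04],s), proj("wrist",[.488,.118,.04],s))
E
```

```text
post [ 0.4439 -0.0827  0.078 ] 0.0644 136.0
postbase [ 0.4459 -0.0848  0.04  ] 0.0614 136.12
ptr [ 0.4318 -0.0721  0.036 ] 0.0804 136.54
clip [ 0.4103 -0.1098  0.032 ] 0.0818 167.57
clipbody [ 0.3982 -0.1063  0.037 ] 0.0944 167.07
two-view post (array([ 0.45927066, -0.08404572,  0.10921823]), np.float64(0.000337479969264492))
[ 92.08711114 263.90556952] [140.32419017 255.82379325]
```

```bash
python3 -c "
from h import *
delta([.4646,-.0486,.070],149)"
```

```text
twist [-0.0001  0.0001  0.0014] lin mm [ 17.4  31.2 130.8]
```

```bash
python3 -m jog '{"twist":[[0,0,0],[0,0,0],[0,0,0],[0,0,0],[0,0,0],[0,0,0],[0,0,0]],"linear":[[9,15,30],[17,31,60],[17,31,90],[17,31,115],[17,31,131],[17,31,131],[17,31,131]],"claw":[0,0,0,0,0,0,0]}'
python3 look.py w3
```

```text
clock: 4.62
tool_pos: [0.4655, -0.0484, 0.0704]
ee_rot: [[-0.515, -0.857, 0.001], [-0.857, 0.515, -0.0], [-0.001, -0.001, -1.0]]
wrist_force: [0.5, -0.7, 1.4]
finger_gap: 0.0003
4.625 [ 0.4655 -0.0484  0.0704] [[-0.515, -0.857, 0.001], [-0.857, 0.515, -0.0], [-0.001, -0.001, -1.0]] [ 0.46 -0.71  1.42] 0.0002571958501643355
```

View pics/w3b.png

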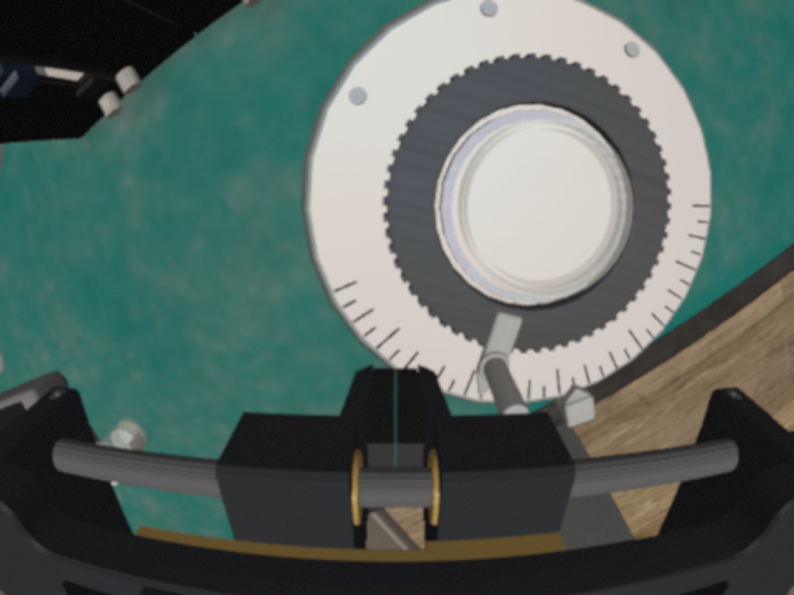

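The fingers stand beside the post at the right height, so the push is almost purely along tool +x. I'll push to a few mm short first.

```bash
python3 -m jog '{"twist":[[0,0,0],[0,0,0],[0,0,0],[0,0,0],[0,0,0],[0,0,0],[0,0,0],[0,0,0],[0,0,0],[0,0,0],[0,0,0],[0,0,0],[0,0,0],[0,0,0]],"linear":[[5,0,0],[10,0,0],[14,0,0],[18,0,0],[22,0,0],[26,0,0],[30,0,0],[34,0,0],[38,0,0],[41,0,0],[43,0,0],[44,0,0],[44,0,0],[44,0,0]],"claw":[0,0,0,0,0,0,0,0,0,0,0,0,0,0]}'
python3 look.py w4; python3 pol.py w4 330 100 320 240 48
```

```text
clock: 6.42
tool_pos: [0.4423, -0.0862, 0.0697]
ee_rot: [[-0.515, -0.857, 0.0], [-0.857, 0.515, -0.0], [0.0, -0.0, -1.0]]
wrist_force: [-0.2, 0.5, -0.9]
finger_gap: 0.0005
6.425 [ 0.4423 -0.0862  0.0697] [[-0.515, -0.857, 0.0], [-0.857, 0.515, -0.0], [0.0, -0.0, -1.0]] [-0.24  0.54 -0.9 ] 0.0005009553429882577
rim (array([ 0.49025685, -0.12744516]), np.float64(0.0879367715755689), np.int64(592), np.float64(0.00025137616022411066))
```

View pics/w4b.png

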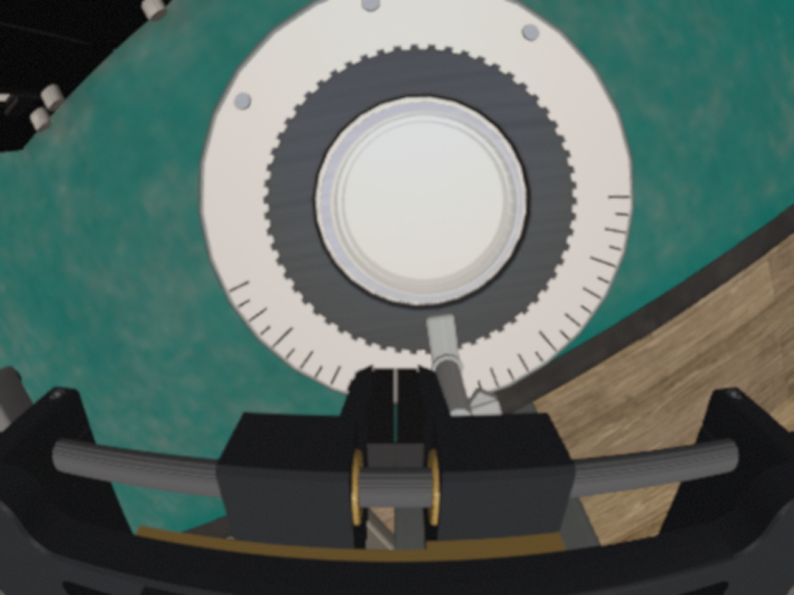

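View pics/w4c.png

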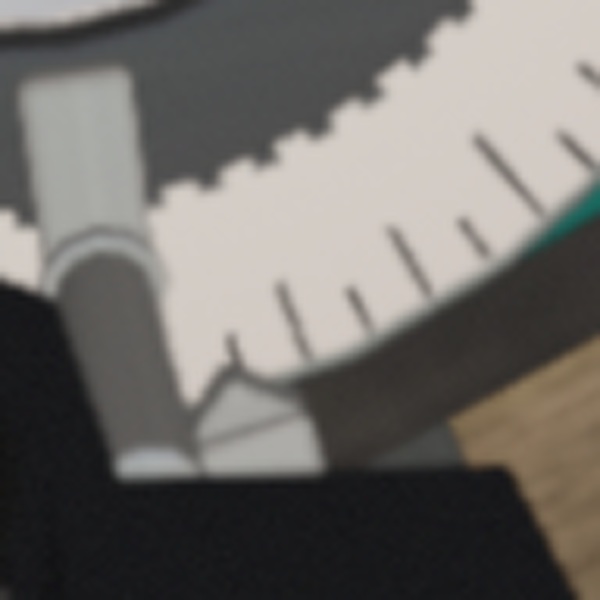

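```bash
cat > ang.py <<'E'
import sys,pickle,json
from h import *
n=sys.argv[1];s,d=pickle.load(open(f"pics/{n}.pkl","rb"));c=np.array([.4902,-.1274])
u0,v0,k=map(float,sys.argv[2:5])
for a in sys.argv[5:]:
    nm,u,v,z=a.split(",");P=onz("wrist",u0-k+(float(u)+.5)*2*k/600-.5,v0-k+(float(v)+.5)*2*k/600-.5,float(z),s);e=P[:2]-c
    print(nm,P.round(4),np.hypot(*e).round(4),np.degrees(np.arctan2(e[1],e[0])).round(2))
E
python3 ang.py w4 320 240 48 bar,77,75,.038 base,105,262,.040 clip,237,368,.032 posttop,158,462,.078
```

```text
bar [ 0.4505 -0.1121  0.038 ] 0.0426 158.93
base [ 0.4326 -0.1052  0.04  ] 0.0617 158.9
clip [ 0.4101 -0.1101  0.032 ] 0.082 167.79
posttop [ 0.4333 -0.106   0.078 ] 0.0608 159.4
```

```bash
python3 -m jog '{"twist":[[0,0,0],[0,0,0],[0,0,0],[0,0,0],[0,0,0],[0,0,0]],"linear":[[2,0,0],[4,0,0],[6,0,0],[7,0,0],[7,0,0],[7,0,0]],"claw":[0,0,0,0,0,0]}'
python3 look.py w5; python3 pol.py w5 330 100 300 232 48
```

```text
clock: 7.22
tool_pos: [0.4388, -0.0921, 0.0698]
ee_rot: [[-0.515, -0.857, 0.0], [-0.857, 0.515, -0.0], [0.0, -0.0, -1.0]]
wrist_force: [1.9, 1.4, 0.4]
finger_gap: 0.0006
7.225 [ 0.4388 -0.0921  0.0698] [[-0.515, -0.857, 0.0], [-0.857, 0.515, -0.0], [0.0, -0.0, -1.0]] [1.92 1.45 0.42] 0.0005580140573324734
rim (array([ 0.49028151, -0.12740387]), np.float64(0.08796012790128258), np.int64(601), np.float64(0.0002463926514976))
```

View pics/w5c.png

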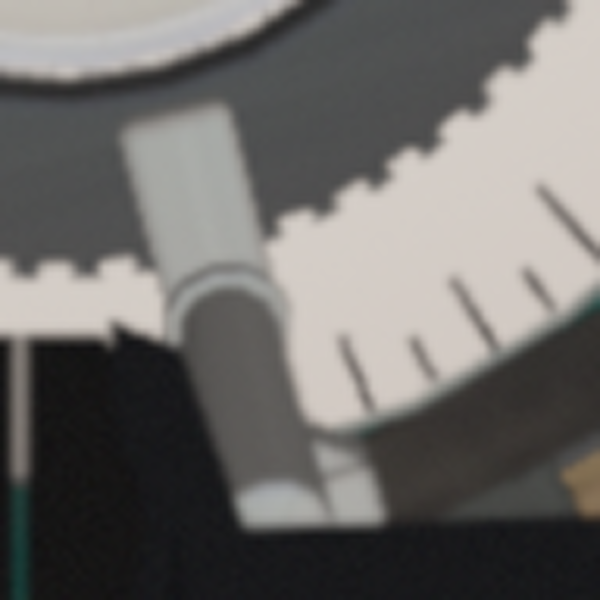

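```bash
python3 ang.py w5 300 232 48 bar,176,118,.038 base,229,302,.040  posttop,281,508,.078; python3 -m jog '{"twist":[[0,0,0],[0,0,0],[0,0,0],[0,0,0],[0,0,0],[0,0,0],[0,0,0],[0,0,0]],"linear":[[-15,0,0],[-30,0,-20],[-40,-15,-60],[-40,-15,-90],[-40,-15,-90],[-40,-15,-90],[-40,-15,-90],[-40,-15,-90]],"claw":[0,0,0,0,0,0,0,0]}'
python3 look.py w6; python3 pol.py w6 330 100 315 232 40
```

```text
bar [ 0.4488 -0.1162  0.038 ] 0.0429 164.88
base [ 0.4301 -0.1115  0.04  ] 0.0622 165.21
posttop [ 0.4301 -0.112   0.078 ] 0.062 165.58
clock: 8.28
tool_pos: [0.4714, -0.0654, 0.1589]
ee_rot: [[-0.515, -0.857, -0.002], [-0.857, 0.515, 0.0], [0.001, 0.002, -1.0]]
wrist_force: [-0.8, 0.5, 0.8]
finger_gap: 0.0007
8.275 [ 0.4714 -0.0654  0.1589] [[-0.515, -0.857, -0.002], [-0.857, 0.515, 0.0], [0.001, 0.002, -1.0]] [-0.78  0.51  0.79] 0.0007329527856263659
rim (array([ 0.49019279, -0.12739762]), np.float64(0.08784827969384211), np.int64(526), np.float64(0.00027214785899686987))
```

View pics/w6b.png

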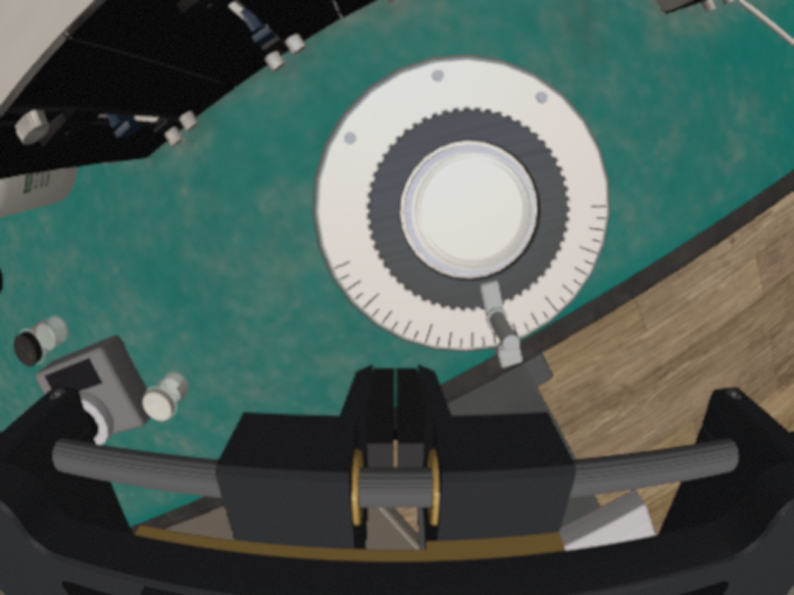

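```bash
python3 -m jog '{"twist":[[0,0,0],[0,0,0],[0,0,0],[0,0,0],[0,0,0]],"linear":[[-20,20,10],[-40,40,20],[-45,45,20],[-45,45,20],[-45,45,20]],"claw":[0,0,0,0,0]}'
python3 look.py w7; python3 pol.py w7 330 100 355 220 45
```

```text
clock: 8.95
tool_pos: [0.4573, -0.0049, 0.14]
ee_rot: [[-0.516, -0.856, 0.001], [-0.856, 0.516, -0.001], [0.0, -0.001, -1.0]]
wrist_force: [-0.0, 0.8, 0.2]
finger_gap: 0.0004
8.95 [ 0.4573 -0.0049  0.14  ] [[-0.516, -0.856, 0.001], [-0.856, 0.516, -0.001], [0.0, -0.001, -1.0]] [-0.04  0.8   0.16] 0.0004256883991772754
rim (array([ 0.48907678, -0.12696887]), np.float64(0.0870977819202547), np.int64(585), np.float64(0.0014884260247590587))
```

View pics/w7b.png

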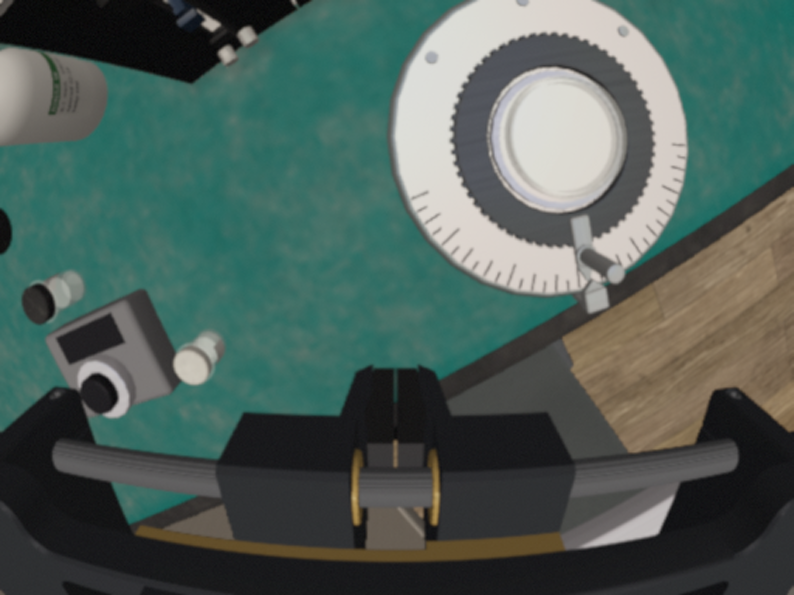

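View pics/w7c.png

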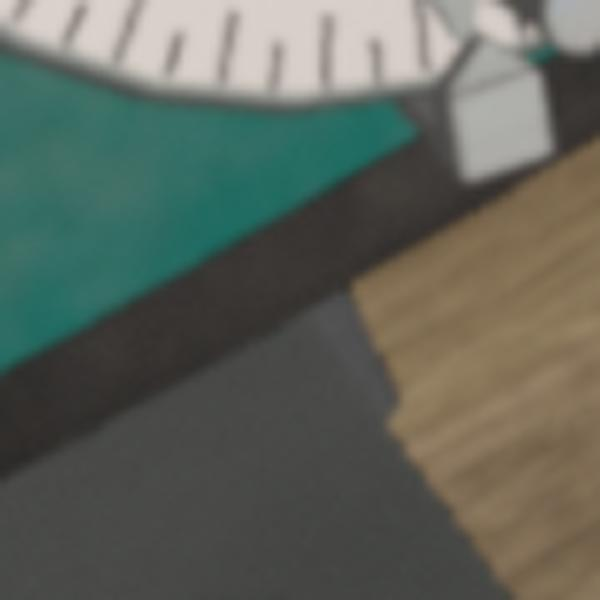

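```bash
python3 pol.py w7 330 100 380 170 32
```

```text
rim (array([ 0.48907678, -0.12696887]), np.float64(0.0870977819202547), np.int64(585), np.float64(0.0014884260247590587))
```

View pics/w7c.png

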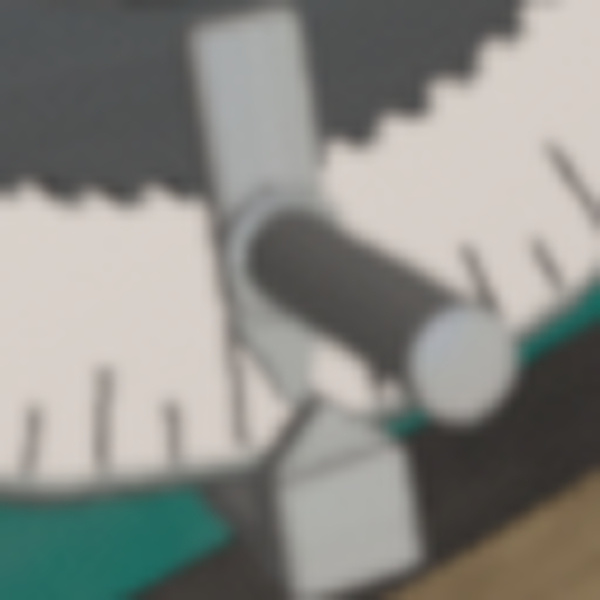

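```bash
python3 ang.py w7 380 170 32 bar,247,22,.038 ptr,302,400,.036 clip,317,396,.032 clipbody,345,512,.037 posttop,465,365,.078
```

```text
bar [ 0.4485 -0.1168  0.038 ] 0.043 165.71
ptr [ 0.4126 -0.1072  0.036 ] 0.0802 165.4
clip [ 0.4102 -0.1098  0.032 ] 0.0819 167.55
clipbody [ 0.4005 -0.1065  0.037 ] 0.0921 166.89
posttop [ 0.4283 -0.1104  0.078 ] 0.0642 164.66
```

```bash
python3 -c "
from h import *
delta([.4531,-.0682,.070],149);delta([.4377,-.0939,.070],149)"
```

```text
twist [-0.0009  0.     -0.0018] lin mm [ 56.3 -29.1  70.1]
twist [-0.0009  0.     -0.0018] lin mm [ 86.3 -29.2  70.1]
```

```bash
python3 -m jog '{"twist":[[0,0,0],[0,0,0],[0,0,0],[0,0,0],[0,0,0],[0,0,0],[0,0,0],[0,0,0],[0,0,0],[0,0,0],[0,0,0],[0,0,0],[0,0,0],[0,0,0],[0,0,0],[0,0,0],[0,0,0]],"linear":[[20,-15,0],[46,-29,0],[50,-29,20],[50,-29,40],[50,-29,60],[50,-29,70],[55,-29,70],[62,-29,70],[69,-29,70],[75,-29,70],[79,-29,70],[82,-29,70],[84,-29,70],[85,-29,70],[86,-29,70],[86,-29,70],[86,-29,70]],"claw":[0,0,0,0,0,0,0,0,0,0,0,0,0,0,0,0,0]}'
python3 look.py w8
```

```text
clock: 11.12
tool_pos: [0.4376, -0.0921, 0.0698]
ee_rot: [[-0.515, -0.857, 0.0], [-0.857, 0.515, 0.0], [-0.0, -0.0, -1.0]]
wrist_force: [1.4, 1.4, -0.3]
finger_gap: 0.0004
11.125 [ 0.4376 -0.0921  0.0698] [[-0.515, -0.857, 0.0], [-0.857, 0.515, 0.0], [-0.0, -0.0, -1.0]] [ 1.37  1.39 -0.25] 0.0003683543433004988
```

```bash
python3 -m jog '{"twist":[[0,0,0],[0,0,0],[0,0,0],[0,0,0],[0,0,0],[0,0,0],[0,0,0],[0,0,0]],"linear":[[-15,0,0],[-30,0,-20],[-50,20,-60],[-80,29,-70],[-86,29,-70],[-86,29,-70],[-86,29,-70],[-86,29,-70]],"claw":[0,0,0,0,0,0,0,0]}'
python3 look.py w9; python3 pol.py w9 330 100 380 170 32
```

```text
clock: 12.18
tool_pos: [0.4562, -0.0047, 0.1392]
ee_rot: [[-0.517, -0.856, -0.001], [-0.856, 0.517, -0.0], [0.001, 0.001, -1.0]]
wrist_force: [-0.4, -0.1, -1.0]
finger_gap: 0.0007
12.175 [ 0.4562 -0.0047  0.1392] [[-0.517, -0.856, -0.001], [-0.856, 0.517, -0.0], [0.001, 0.001, -1.0]] [-0.41 -0.08 -0.99] 0.000748892612254603
rim (array([ 0.488906 , -0.1267987]), np.float64(0.08674993455448617), np.int64(597), np.float64(0.0018588220142827935))
```

View pics/w9c.png

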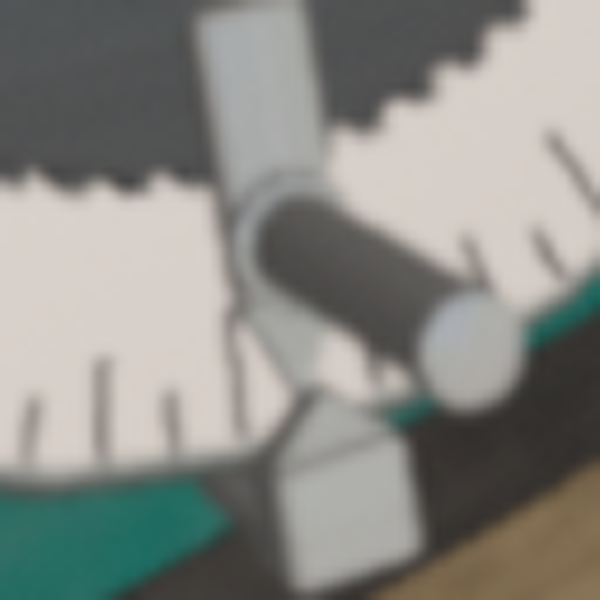

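```bash
python3 ang.py w9 380 170 32 bar,253,17,.038 ptr,309,389,.036 clip,317,388,.032 clipbody,345,504,.037 posttop,472,352,.078; python3 -c "
from h import *
delta([.4377,-.0935,.070],149)"
```

```text
bar [ 0.4476 -0.117   0.038 ] 0.0438 166.34
ptr [ 0.4123 -0.1079  0.036 ] 0.0803 165.92
clip [ 0.41   -0.1097  0.032 ] 0.0821 167.52
clipbody [ 0.4004 -0.1064  0.037 ] 0.0923 166.86
posttop [ 0.4281 -0.1109  0.078 ] 0.0642 165.12
twist [ 0.0007 -0.0008 -0.0015] lin mm [ 85.7 -30.   69.4]
```

```bash
python3 -m jog '{"twist":[[0,0,0],[0,0,0],[0,0,0],[0,0,0],[0,0,0],[0,0,0],[0,0,0],[0,0,0],[0,0,0],[0,0,0],[0,0,0],[0,0,0],[0,0,0],[0,0,0],[0,0,0],[0,0,0]],"linear":[[20,-15,0],[46,-29,0],[50,-29,20],[50,-29,40],[50,-29,60],[50,-29,70],[58,-29,70],[66,-29,70],[74,-29,70],[80,-29,70],[84,-29,70],[86,-29,70],[87,-29,70],[87.5,-29,70],[87.5,-29,70],[87.5,-29,70]],"claw":[0,0,0,0,0,0,0,0,0,0,0,0,0,0,0,0]}'
python3 -m jog '{"twist":[[0,0,0],[0,0,0],[0,0,0],[0,0,0],[0,0,0],[0,0,0],[0,0,0],[0,0,0]],"linear":[[-15,0,0],[-30,0,-20],[-50,20,-60],[-80,29,-70],[-87.5,29,-70],[-87.5,29,-70],[-87.5,29,-70],[-87.5,29,-70]],"claw":[0,0,0,0,0,0,0,0]}'
python3 look.py w10; python3 pol.py w10 330 100 380 170 32
```

```text
clock: 14.22
tool_pos: [0.4369, -0.0936, 0.0698]
ee_rot: [[-0.515, -0.857, 0.001], [-0.857, 0.515, -0.0], [-0.0, -0.001, -1.0]]
wrist_force: [2.1, 1.5, 0.2]
finger_gap: 0.0007
clock: 15.22
tool_pos: [0.4561, -0.0048, 0.1392]
ee_rot: [[-0.517, -0.856, -0.001], [-0.856, 0.517, -0.0], [0.001, 0.001, -1.0]]
wrist_force: [-0.1, 0.7, -0.1]
finger_gap: 0.0005
15.225 [ 0.4561 -0.0048  0.1392] [[-0.517, -0.856, -0.001], [-0.856, 0.517, -0.0], [0.001, 0.001, -1.0]] [-0.1   0.65 -0.06] 0.0005223224065922478
rim (array([ 0.48893593, -0.12678161]), np.float64(0.08670059395137134), np.int64(597), np.float64(0.001847941631444908))
```

View pics/w10c.png

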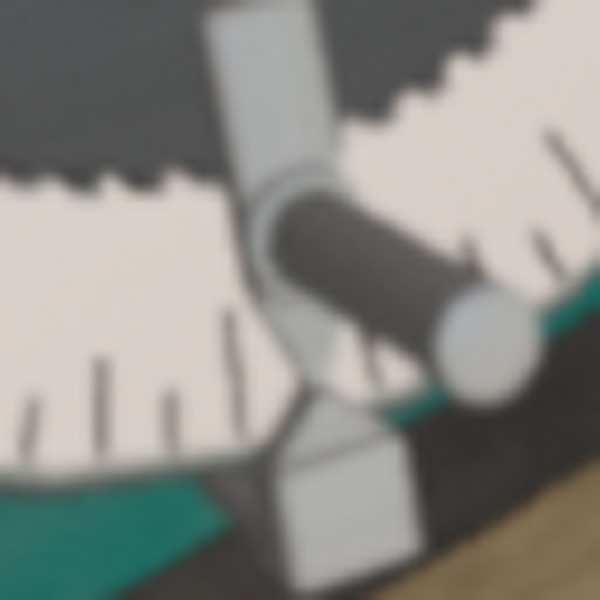

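```bash
python3 ang.py w10 380 170 32 bar,265,15,.038 ptr,322,383,.036 ptr2,326,386,.036 clip,317,387,.032 posttop,489,347,.078
```

```text
bar [ 0.4472 -0.1182  0.038 ] 0.044 167.95
ptr [ 0.4121 -0.1093  0.036 ] 0.0802 166.97
ptr2 [ 0.4116 -0.1096  0.036 ] 0.0806 167.22
clip [ 0.4101 -0.1097  0.032 ] 0.0821 167.57
posttop [ 0.4277 -0.1124  0.078 ] 0.0643 166.54
```

```bash
python3 -c "
import cv2
p=cv2.imread('pics/w10.png');cv2.imwrite('pics/w10d.png',cv2.resize(p[170:210,360:400],(800,800)[:2] and (600,600),interpolation=cv2.INTER_LANCZOS4))"
```

```text
(no output)
```

View pics/w10d.png

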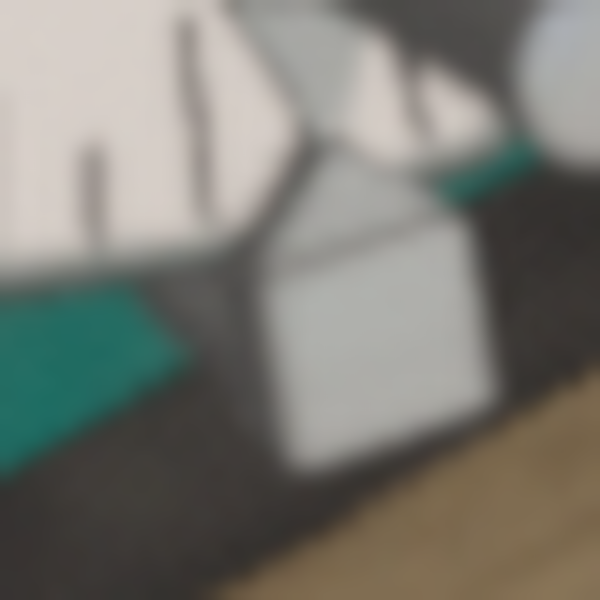

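Two estimates disagree by about 0.5°, so I'll take a view from right above the lever line, where height errors cancel.

```bash
python3 -c "
from h import *
delta([.391,-.079,.17],149)"
```

```text
twist [ 0.0007 -0.0008 -0.0016] lin mm [ 97.4  17.5 -30.6]
```

```bash
python3 -m jog '{"twist":[[0,0,0],[0,0,0],[0,0,0],[0,0,0],[0,0,0],[0,0,0],[0,0,0],[0,0,0]],"linear":[[10,3,-15],[30,8,-31],[60,13,-31],[90,17,-31],[97,17,-31],[97,17,-31],[97,17,-31],[97,17,-31]],"claw":[0,0,0,0,0,0,0,0]}'
python3 look.py w11
```

```text
clock: 16.27
tool_pos: [0.3927, -0.0775, 0.1707]
ee_rot: [[-0.514, -0.858, 0.0], [-0.858, 0.514, 0.0], [-0.0, -0.0, -1.0]]
wrist_force: [0.7, -0.2, -0.6]
finger_gap: 0.0009
16.275 [ 0.3927 -0.0775  0.1707] [[-0.514, -0.858, 0.0], [-0.858, 0.514, 0.0], [-0.0, -0.0, -1.0]] [ 0.7  -0.17 -0.62] 0.0009172176469295326
```

View pics/w11b.png

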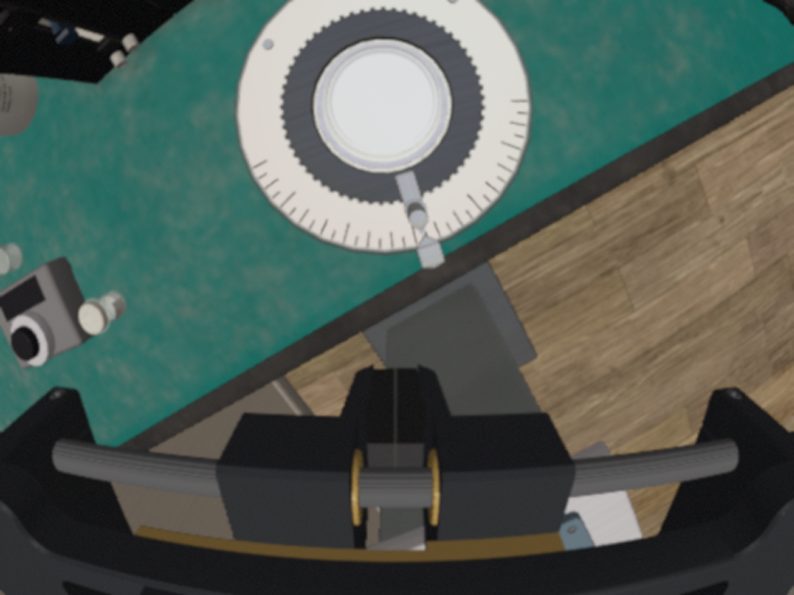

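```bash
python3 pol.py w11 250 70 270 140 32
```

```text
rim (array([ 0.49035188, -0.12736629]), np.float64(0.08792067603961203), np.int64(397), np.float64(0.00028519708871921866))
```

View pics/w11c.png

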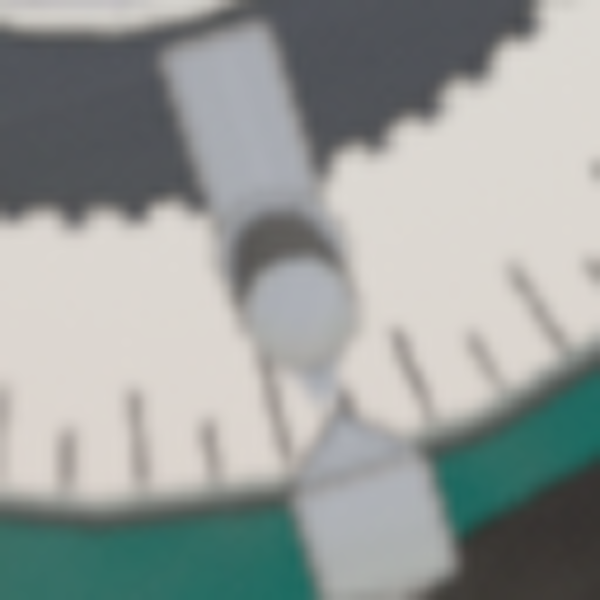

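```bash
sed -i 's/c=np.array(\[.4902,-.1274\])/c=np.array([.49025,-.12740])/' ang.py; python3 ang.py w11 270 140 32 bar,218,40,.038 base,287,255,.040 posttop,301,313,.078 ptr,322,396,.036 clip,343,408,.032 clipb,360,470,.037
```

```text
bar [ 0.4485 -0.1177  0.038 ] 0.0429 166.94
base [ 0.4276 -0.1129  0.04  ] 0.0643 166.95
posttop [ 0.428  -0.1125  0.078 ] 0.064 166.58
ptr [ 0.4134 -0.1087  0.036 ] 0.0791 166.32
clip [ 0.4106 -0.1097  0.032 ] 0.0816 167.48
clipb [ 0.4053 -0.1082  0.037 ] 0.087 167.29
```

```bash
python3 -m jog '{"twist":[[0,0,0],[0,0,0],[0,0,0],[0,0,0],[0,0,0],[0,0,0],[0,0,0],[0,0,0],[0,0,0],[0,0,0],[0,0,0],[0,0,0],[0,0,0],[0,0,0],[0,0,0],[0,0,0],[0,0,0]],"linear":[[-25,-23,10],[-47,-46,25],[-47,-46,31],[-47,-46,50],[-47,-46,75],[-47,-46,101],[-47,-46,101],[-39,-46,101],[-31,-46,101],[-23,-46,101],[-17,-46,101],[-13,-46,101],[-11,-46,101],[-9.5,-46,101],[-8.7,-46,101],[-8.7,-46,101],[-8.7,-46,101]],"claw":[0,0,0,0,0,0,0,0,0,0,0,0,0,0,0,0,0]}'
python3 -m jog '{"twist":[[0,0,0],[0,0,0],[0,0,0],[0,0,0],[0,0,0],[0,0,0],[0,0,0],[0,0,0],[0,0,0]],"linear":[[-15,0,0],[-30,0,-20],[-38.3,0,-60],[-38.3,10,-90],[-20,25,-101],[8.7,46,-101],[8.7,46,-101],[8.7,46,-101],[8.7,46,-101]],"claw":[0,0,0,0,0,0,0,0,0]}'
python3 look.py w12;python3 pol.py w12 250 70 270 140 32
```

```text
clock: 18.45
tool_pos: [0.4364, -0.0941, 0.0697]
ee_rot: [[-0.515, -0.857, 0.0], [-0.857, 0.515, 0.0], [-0.0, -0.0, -1.0]]
wrist_force: [2.3, 1.8, -0.9]
finger_gap: 0.0006
clock: 19.58
tool_pos: [0.3932, -0.0776, 0.1707]
ee_rot: [[-0.514, -0.858, 0.0], [-0.858, 0.514, 0.0], [-0.0, -0.0, -1.0]]
wrist_force: [-0.0, -0.1, 0.5]
finger_gap: 0.0002
19.575 [ 0.3932 -0.0776  0.1707] [[-0.514, -0.858, 0.0], [-0.858, 0.514, 0.0], [-0.0, -0.0, -1.0]] [-0.02 -0.08  0.54] 0.00017132914745744525
rim (array([ 0.49035826, -0.12733708]), np.float64(0.08792610043164721), np.int64(396), np.float64(0.0002569281752827241))
```

View pics/w12c.png

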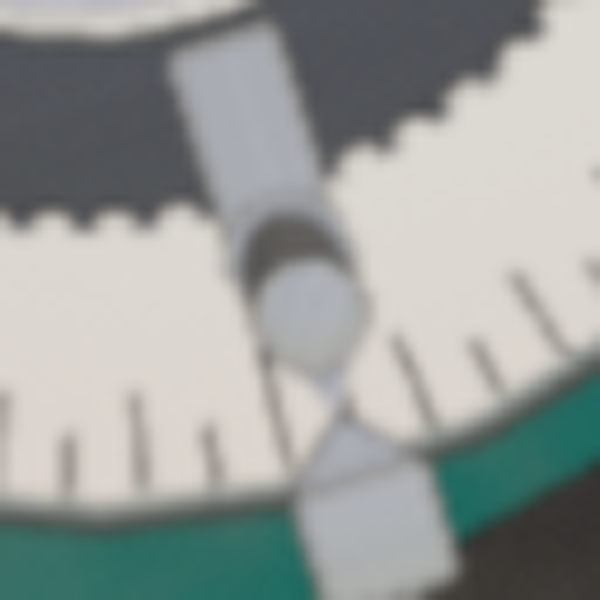

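```bash
python3 ang.py w12 270 140 32 bar,225,40,.038 base,297,258,.040 posttop,313,316,.078 ptr,336,395,.036 clip,343,408,.032 clipb,360,470,.037
```

```text
bar [ 0.4486 -0.1184  0.038 ] 0.0426 167.82
base [ 0.4273 -0.1137  0.04  ] 0.0644 167.69
posttop [ 0.4277 -0.1134  0.078 ] 0.0641 167.36
ptr [ 0.4132 -0.11    0.036 ] 0.079 167.29
clip [ 0.411  -0.1098  0.032 ] 0.0812 167.48
clipb [ 0.4058 -0.1084  0.037 ] 0.0866 167.29
```

Lever at about 167.5°, clip at about 167.4°, so the ring is set. Next is the button.

```bash
python3 -c "
from h import *
print(read_state()['q'].round(2))
delta([.45,.215,.16],149);delta([.45,.215,.16],179)"
```

```text
[ 0.1   0.25 -0.02  2.23  0.01  0.66 -2.04]
twist [-0.0001  0.0002  0.0008] lin mm [-280.3  101.6   10.7]
twist [-2.000e-04  2.000e-04 -5.228e-01] lin mm [-280.3  101.6   10.7]
```

```bash
python3 -c "
from h import *
delta([.445,.19,.16],179)"
```

```text
twist [-2.000e-04  2.000e-04 -5.228e-01] lin mm [-256.3   93.    10.7]
```

```bash
python3 -m jog '{"twist":[[0,0,-0.1],[0,0,-0.2],[0,0,-0.3],[0,0,-0.4],[0,0,-0.5],[0,0,-0.52],[0,0,-0.52],[0,0,-0.52],[0,0,-0.52],[0,0,-0.52]],"linear":[[-30,10,0],[-80,28,0],[-130,46,0],[-180,65,5],[-230,83,10],[-256,93,11],[-256,93,11],[-256,93,11],[-256,93,11],[-256,93,11]],"claw":[0,0,0,0,0,0,0,0,0,0]}'
python3 look.py b1
```

```text
clock: 20.88
tool_pos: [0.4444, 0.1882, 0.1598]
ee_rot: [[-0.023, -1.0, 0.0], [-1.0, 0.023, -0.0], [0.0, -0.0, -1.0]]
wrist_force: [0.2, -0.0, 0.0]
finger_gap: 0.0006
20.875 [0.4444 0.1882 0.1598] [[-0.023, -1.0, 0.0], [-1.0, 0.023, -0.0], [0.0, -0.0, -1.0]] [ 0.23 -0.04  0.01] 0.0006161794367864958
```

View pics/b1b.png

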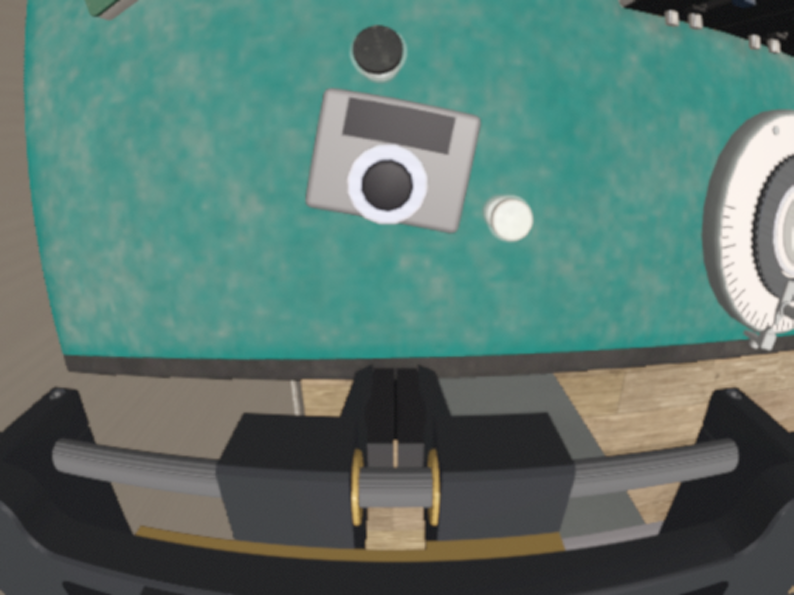

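```bash
python3 - <<'E'
from h import *
import pickle
R=[]
for n,u0,v0 in [("b1",250,119),("w2",90,269),("w7",63,253)]:
    s,d=pickle.load(open(f"pics/{n}.pkl","rb"));p=cv2.imread(f"pics/{n}.png")
    m=cv2.inRange(p,(0,0,0),(85,85,85));_,l,st,c=cv2.connectedComponentsWithStats(m)
    k=l[v0,u0];u,v=c[k];print(n,c[k].round(1),st[k],"depth",d[int(v),int(u)])
    R.append(ray("wrist",u,v,s))
    C=calibration("wrist");M=s["ee_rot"]@np.array(C["hand_eye"])[:3,:3];o,dd=R[-1]
    print("  depth pt",(o+dd*d[int(v),int(u)]/(dd@M[:,2])).round(4),"onz .042",onz("wrist",u,v,.042,s).round(4))
print(two(*R[0],*R[1]),two(*R[0],*R[2]))
E
```

```text
b1 [252.2 152.4] [     0      0    512    384 143988] depth 0.29434398
  depth pt [0.4711 0.1905 0.0005] onz .042 [0.479  0.1899 0.042 ]
w2 [ 89.5 269.9] [ 80 260  20  21 287] depth 0.32549158
  depth pt [0.51   0.1866 0.0563] onz .042 [0.5069 0.201  0.042 ]
w7 [267.9 311. ] [    0   106   512   278 56182] depth 0.081260525
  depth pt [ 0.4758 -0.0205  0.2067] onz .042 [0.3472 0.0462 0.042 ]
(array([0.49556372, 0.19006649, 0.05502993]), np.float64(0.027777005255762842)) (array([0.43037628, 0.10999295, 0.07222197]), np.float64(0.19166786798984004))
```

```bash
python3 - <<'E'
from h import *
import pickle
R=[]
for n,u0,v0 in [("b1",250,119),("w2",90,269),("w7",63,253)]:
    s,d=pickle.load(open(f"pics/{n}.pkl","rb"));p=cv2.imread(f"pics/{n}.png")
    for t in (60,70,80,50):
        m=cv2.inRange(p,(0,0,0),(t,t,t));_,l,st,c=cv2.connectedComponentsWithStats(m)
        k=l[v0,u0]
        if k and st[k][4]<2000: break
    u,v=c[k];print(n,t,c[k].round(1),st[k],p[v0,u0])
    R.append(ray("wrist",u,v,s))
    C=calibration("wrist");M=s["ee_rot"]@np.array(C["hand_eye"])[:3,:3];o,dd=R[-1]
    print("  depth pt",(o+dd*d[int(v),int(u)]/(dd@M[:,2])).round(4),"onz .05",onz("wrist",u,v,.05,s).round(4))
    if n=="b1":
      for a,b in [(300,160),(230,85),(215,120)]:
        o,dd=ray("wrist",a,b,s);print("depthpts",(o+dd*d[b,a]/(dd@M[:,2])).round(4))
print(two(*R[0],*R[1]),two(*R[0],*R[2]))
E
```

```text
b1 50 [253.2 171.1] [     0      0    512    384 166174] [83 83 87]
  depth pt [ 4.517e-01  1.899e-01 -1.000e-04] onz .05 [0.4645 0.1893 0.05  ]
depthpts [0.4625 0.1424 0.0005]
depthpts [0.5372 0.2074 0.0345]
depthpts [0.5073 0.2215 0.0344]
w2 60 [ 89.6 269.8] [ 81 261  18  19 257] [36 33 36]
  depth pt [0.5101 0.1864 0.0562] onz .05 [0.5087 0.1926 0.05  ]
w7 50 [253.2 323.5] [    0   229   512   155 37310] [33 31 33]
  depth pt [ 0.4759 -0.0156  0.2095] onz .05 [0.3462 0.0642 0.05  ]
(array([0.48914443, 0.18830246, 0.06036761]), np.float64(0.04270475338504951)) (array([0.40283711, 0.12645783, 0.03838577]), np.float64(0.16985803178020312))
```

```bash
python3 - <<'E'
from h import *
import pickle
R=[]
for n,u0,v0,t,r in [("b1",250,119,120,24),("w2",90,269,85,18),("w7",63,253,85,20)]:
    s,d=pickle.load(open(f"pics/{n}.pkl","rb"));p=cv2.imread(f"pics/{n}.png").max(2)[v0-r:v0+r,u0-r:u0+r]
    m=cv2.inRange(p,0,t);_,l,st,c=cv2.connectedComponentsWithStats(m)
    k=l[r,r];u,v=c[k]+[u0-r,v0-r];print(n,u.round(1),v.round(1),st[k])
    R.append(ray("wrist",u,v,s))
    C=calibration("wrist");M=s["ee_rot"]@np.array(C["hand_eye"])[:3,:3];o,dd=R[-1]
    print("  depth pt",(o+dd*d[int(v),int(u)]/(dd@M[:,2])).round(4),"onz .05",onz("wrist",u,v,.05,s).round(4))
print(two(*R[0],*R[1]),two(*R[0],*R[2]))
E
```

```text
b1 249.4 119.1 [  8   9  32  32 815]
  depth pt [0.5086 0.1912 0.0562] onz .05 [0.5082 0.1914 0.05  ]
w2 89.5 269.9 [  8   9  20  21 287]
  depth pt [0.51   0.1866 0.0563] onz .05 [0.5087 0.1929 0.05  ]
w7 58.0 256.8 [  0   8  33  32 716]
  depth pt [0.5098 0.1964 0.0556] onz .05 [0.5094 0.2027 0.05  ]
(array([0.50863563, 0.19138323, 0.05151004]), np.float64(0.0007249993924319372)) (array([0.5095806 , 0.19115158, 0.06034151]), np.float64(0.0012726797658439385))
```

```bash
python3 -c "
from h import *
delta([.5087,.1912,.080],179)"
```

```text
twist [-0.0001 -0.0003 -0.005 ] lin mm [ -4.3 -64.2  79.8]
```

```bash
python3 -m jog '{"twist":[[0,0,0],[0,0,0],[0,0,0],[0,0,0],[0,0,0],[0,0,0]],"linear":[[-4,-30,0],[-4,-64,20],[-4,-64,50],[-4,-64,72],[-4,-64,80],[-4,-64,80]],"claw":[0,0,0,0,0,0]}'
python3 look.py b2
```

```text
clock: 21.68
tool_pos: [0.5083, 0.1917, 0.0797]
ee_rot: [[-0.021, -1.0, -0.0], [-1.0, 0.021, -0.0], [0.0, 0.0, -1.0]]
wrist_force: [0.3, -0.1, -0.9]
finger_gap: 0.0004
21.675 [0.5083 0.1917 0.0797] [[-0.021, -1.0, -0.0], [-1.0, 0.021, -0.0], [0.0, 0.0, -1.0]] [ 0.33 -0.1  -0.95] 0.00040461753631728845
```

View pics/b2b.png

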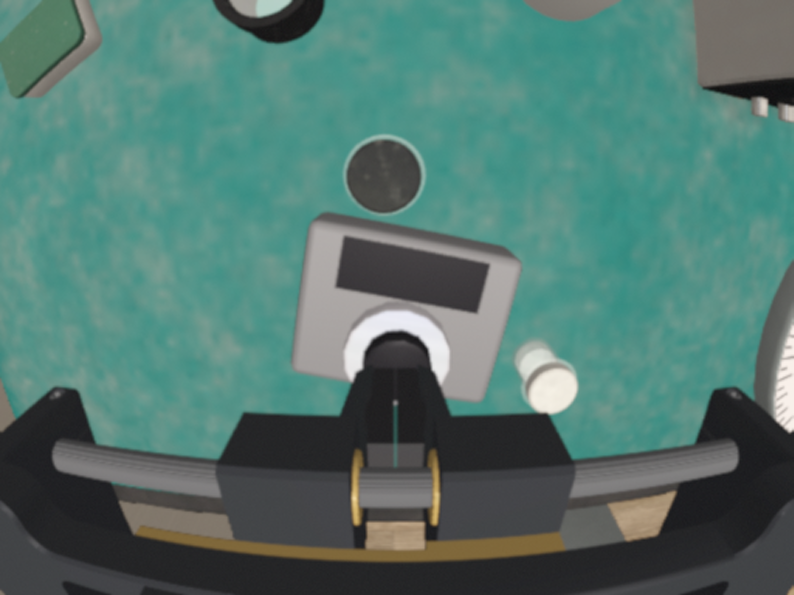

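```bash
python3 -m jog '{"twist":[[0,0,0],[0,0,0],[0,0,0],[0,0,0],[0,0,0]],"linear":[[0,0,5],[0,0,9],[0,0,12],[0,0,14],[0,0,14]],"claw":[0,0,0,0,0]}'
python3 -m jog '{"twist":[[0,0,0],[0,0,0],[0,0,0]],"linear":[[0,0,2],[0,0,3],[0,0,3]],"claw":[0,0,0]}'
```

```text
clock: 22.35
tool_pos: [0.5086, 0.1919, 0.0658]
ee_rot: [[-0.021, -1.0, 0.0], [-1.0, 0.021, -0.0], [0.0, -0.0, -1.0]]
wrist_force: [-0.7, 0.0, 3.0]
finger_gap: 0.0008
clock: 22.72
tool_pos: [0.5086, 0.1919, 0.0634]
ee_rot: [[-0.021, -1.0, 0.0], [-1.0, 0.021, -0.0], [0.0, -0.0, -1.0]]
wrist_force: [-3.2, -2.3, 11.6]
finger_gap: 0.0006
```

```bash
python3 -m jog '{"twist":[[0,0,0],[0,0,0],[0,0,0]],"linear":[[0,0,1],[0,0,1.2],[0,0,1.2]],"claw":[0,0,0]}'
```

```text
clock: 23.1
tool_pos: [0.5086, 0.1919, 0.0632]
ee_rot: [[-0.021, -1.0, 0.0], [-1.0, 0.021, -0.0], [0.0, -0.001, -1.0]]
wrist_force: [-5.8, -2.2, 22.6]
finger_gap: 0.0004
```

Hard stop reached: the force rises to 22 N with no further travel, so the button is bottomed. Releasing and checking.

```bash
python3 -m jog '{"twist":[[0,0,0],[0,0,0],[0,0,0],[0,0,0],[0,0,0],[0,0,0],[0,0,0],[0,0,0]],"linear":[[0,0,-5],[0,0,-10],[0,0,-20],[0,0,-50],[2,20,-100],[4,64,-100],[4,64,-100],[4,64,-100]],"claw":[0,0,0,0,0,0,0,0]}'
python3 look.py b3
python3 - <<'E'
from h import *
import pickle
for n,u,v in [("b1",249,119),("b3",249,119)]:
    s,d=pickle.load(open(f"pics/{n}.pkl","rb"));p=cv2.imread(f"pics/{n}.png")
    u,v=proj("wrist",[.5087,.1912,.055],s).round().astype(int)
    C=calibration("wrist");M=s["ee_rot"]@np.array(C["hand_eye"])[:3,:3];o,dd=ray("wrist",u,v,s)
    print(n,u,v,(o+dd*d[v,u]/(dd@M[:,2])).round(4))
p,_=get_image("top");cv2.imwrite("pics/topE.png",cv2.resize(p[140:260,150:370,::-1],None,fx=3.6,fy=3.6,interpolation=cv2.INTER_CUBIC))
E
```

```text
clock: 24.1
tool_pos: [0.4449, 0.1892, 0.1617]
ee_rot: [[-0.021, -1.0, 0.001], [-1.0, 0.021, 0.0], [-0.0, -0.001, -1.0]]
wrist_force: [0.9, -0.3, 1.2]
finger_gap: 0.0003
24.1 [0.4449 0.1892 0.1617] [[-0.021, -1.0, 0.001], [-1.0, 0.021, 0.0], [-0.0, -0.001, -1.0]] [ 0.88 -0.29  1.23] 0.0003343932504333716
b1 249 119 [0.5087 0.1915 0.0562]
b3 251 119 [0.509  0.1912 0.0549]
```

View pics/b3b.png

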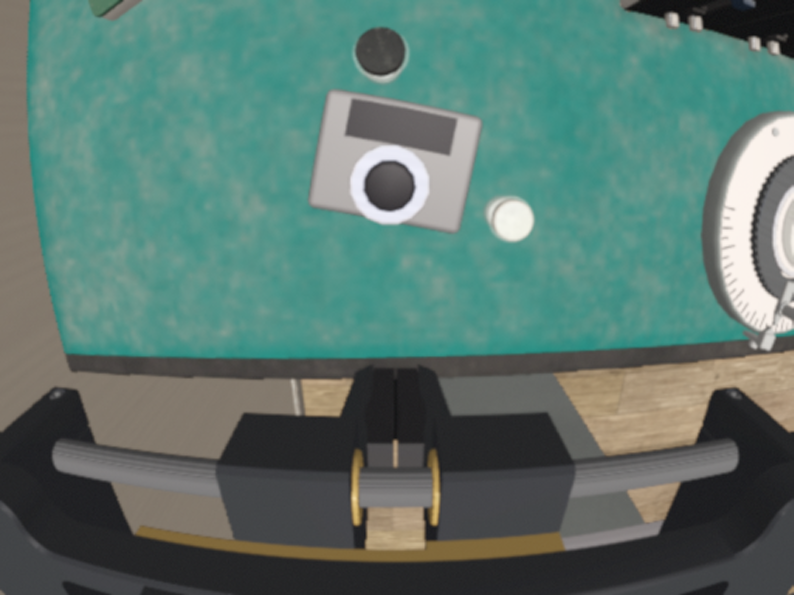

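View pics/topE.png

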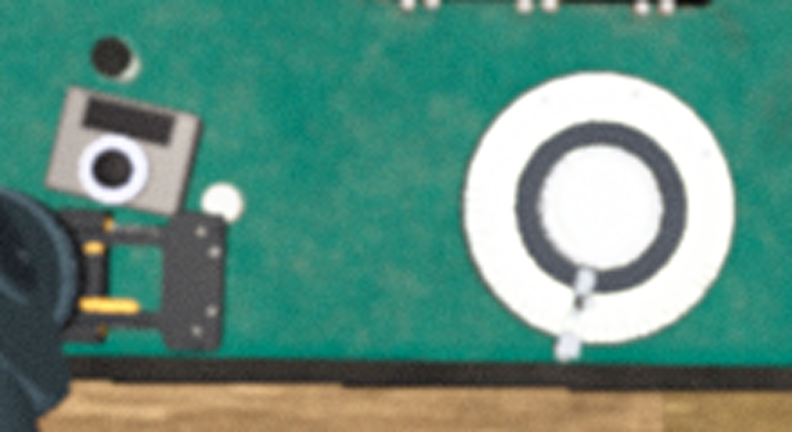

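```bash
python3 -c "
from station import *
print(job_done())"
```

```text
the job is handed in; nothing more can be done
None
```

I set the ring to the clip, then pressed and released the button, and handed the job in at about 24 s. No verdict is given at hand-in.

- **Ring:** With the gripper shut, I pushed the lever post anticlockwise with the outside of a finger, in one long push and four short ones with looks between. In the last close view the lever read about 167.3–167.8°, depending on the feature measured, and the clip about 167.3–167.5°. They agree within a few tenths of a degree. An earlier oblique view had disagreed with itself by about 1°, so I relied on the view from nearly above the lever for the final push.
- **Button:** I pressed it to a hard stop: the force rose from 12 N to 23 N with almost no further travel. In the final wrist picture it was back up, at about 55 mm against 56 mm before.
- **Everything else:** In the last pictures the clip, covered dish and vials look unmoved, and the arm is clear of everything.
- **Failed measurements:** My first two-view height for the post top came out at 109 mm from a poor pixel match. I used the text's 78 mm, which fits the measured 64 mm radius. Two-view heights for the button top scattered between 51 and 60 mm, so I felt for contact by force.

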